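Charge the glue pot of an edge bander with a hand scoop

ROBOT

A 6-joint arm with a two-finger parallel gripper is mounted at the origin on the work surface. World frame = base frame: x ahead of the robot, y to its left, z up, the work surface at z = 0. Lengths are in m, angles in rad, forces in N, time in s.
With the tool pointing down it reaches from about 0.275 to 0.85 m from the base axis. Payload 5.2 kg.
Tool frame: the origin (TCP) lies on the centre line of the jaws, within the pads' length; the fingertips stand 11 mm ahead of it and the grasp point (between the pads) lies 8 mm behind it; y points along the fingers, z is the direction in which the jaws open and shut, and the axes are right-handed (so a half turn about y gives the same grasp; the last joint's range is limited). The gripper opens to 85 mm and grips with 20 to 120 N. Pads are 22 mm wide; open, the fingers measure 114 mm over their backs; the gripper's body (76 mm by 85 mm) begins 54 mm behind the grasp point. The pads swing forward as they close: fully open they stand 13 mm farther back than shut.
Start: joints at [-1.444, 0.259, 1.535, -0, 1.348, -0.203], TCP at [0.178, -0.52, 0.242] pointing down, gripper open.
Joint ranges: [-3.14, 3.14], [-0.91, 2.08], [0.19, 2.58], [-1.22, 4.36], [0.22, 2.71], [-3.12, 3.12]. Speed limits (rad/s): [2.57, 2.57, 3.14, 3.14, 3.14, 3.14].

INTERFACE

Orientations are given as a 3x3 rotation matrix whose columns are the frame's x, y, z axes.
In Python, from rig import r gives the robot as it stands. Calls block until the motion is done:
- r.movep(position, orientation): joint-space move of the TCP to a pose.
- r.move_linear(position, attitude=None, v=0.15, max_force=None): straight line of the TCP; attitude=None keeps the orientation; v is the mean speed in m/s. With max_force (N) it stops when the force on the tool has changed by that much, and returns True; else False.
- r.move_joints(angles): joint-space move.
- r.gripper_open() and r.gripper_close(grip_force=None): open the fingers fully, or close them until they stop; grip_force is the grip in N (None keeps the last).
- r.wait(seconds).
- r.solve_ik(position, orientation): joint angles nearest the present ones, or None.
- r.read_state(): the state.
- r.capture(name): name is "scene" or "top" or "wrist"; returns a dict with "pixels" (420x560x3 uint8, red, green, blue), "depth" (420x560 float32, m along the optical axis (not along the pixel's ray), 0 where there is no reading), "camera_matrix" (3x3 intrinsics, pixels), "rvec" (rotation vector, rad) and "tvec" (3), from world to camera coordinates, as OpenCV has them; the wrist camera has in their place "T_tool_cam" (4x4, takes a point from camera to tool coordinates, whose origin is the TCP and whose axes are the tool frame's). Camera axes: x right, y down, z forward; pixel columns grow to the right and rows downward; lengths in m; the calibration is good to about 2 mm. A picture is of the moment at which its call begins: read the wrist's pose just before it.
A pose or a line that the arm cannot do raises r.IKError and nothing moves.
- r.sign_off(): hands the job in, once; it reports no verdict.
The state is a dict: "time": time; "q": joint angles; "joint_vel": joint speeds; "tau": joint torques, N m; "tool_pos": TCP position; "tcp_rot": TCP orientation; "contact_force": force on the tool from outside, world axes, zero at the start; "moment": the same for the moment, N m; "finger_gap": finger opening in m.
Only numpy, scipy, OpenCV 4.12 (cv2) and the standard library are available. Lean on these libraries where they do the work, as an engineer would, in place of code of your own. Each camera call takes 0.05 s, during which the arm holds its last target.

TASK

The edge bander's glue pot is cold and nearly empty: use the hand scoop to carry at least five of the eight glue blocks from the shallow tray into the open pot, and spill none on the machine bed (blocks you do not need stay in the tray). Then lay the scoop back on its rubber mat, right way up with its pan on the mat, and swing the pot's lid fully shut. Do not touch the glue blocks with the gripper, and leave the roller, the oil bottle and the spanner where they are.

Things in the scene. Friction and masses are not known exactly. Their poses are not given: they have to be found in the camera images.
- scoop: Cast aluminium hand scoop, loose, 0.13 to 0.21 kg. Open-fronted flat pan 72 mm long, 78 wide (72 inside), floor 2 mm thick (1.5 at the lip), back wall 58 high, sides 46 high at the back sloping to nothing at the lip. Origin: underside of the pan at its centre; +x to the nose (lip at x = +36 mm), +z up out of the pan. Starts flat on the mat, nose away from the robot.
- scoop_grip (a point): Good place to hold the scoop: on the centre line of its straight bar handle, at (-76, 0, 58) mm in the scoop's frame. The rubber-covered handle is 18 mm wide (scoop's y) and 24 mm high with flat sides; it starts at the back wall at (-35, 0, 47) mm and runs back (-x) and up at 15 degrees for 120 mm.
- tray: Open steel tray fixed to the bed, 52 mm high, long axis y. Flat inner floor 92 mm (x) by 230 mm (y), 3 mm above the bed; sides upright, end walls leaning outwards 18 degrees. Origin: centre of its underside. The blocks start in one layer within 50 mm of its centre along y; both ends are bare. It stands on the robot's left or right, the pot on the other side, the mat between.
- block0: One of eight alike glue blocks: hard, smooth, slippery off-white pillow with rounded edges, 24 x 20 x 14 mm, about 10 g, loose in the tray. Origin: centre of its underside when lying flat (7 mm from its middle).
- block1: One of eight alike glue blocks: hard, smooth, slippery off-white pillow with rounded edges, 24 x 20 x 14 mm, about 10 g, loose in the tray. Origin: centre of its underside when lying flat (7 mm from its middle).
- block2: One of eight alike glue blocks: hard, smooth, slippery off-white pillow with rounded edges, 24 x 20 x 14 mm, about 10 g, loose in the tray. Origin: centre of its underside when lying flat (7 mm from its middle).
- block3: One of eight alike glue blocks: hard, smooth, slippery off-white pillow with rounded edges, 24 x 20 x 14 mm, about 10 g, loose in the tray. Origin: centre of its underside when lying flat (7 mm from its middle).
- block4: One of eight alike glue blocks: hard, smooth, slippery off-white pillow with rounded edges, 24 x 20 x 14 mm, about 10 g, loose in the tray. Origin: centre of its underside when lying flat (7 mm from its middle).
- block5: One of eight alike glue blocks: hard, smooth, slippery off-white pillow with rounded edges, 24 x 20 x 14 mm, about 10 g, loose in the tray. Origin: centre of its underside when lying flat (7 mm from its middle).
- block6: One of eight alike glue blocks: hard, smooth, slippery off-white pillow with rounded edges, 24 x 20 x 14 mm, about 10 g, loose in the tray. Origin: centre of its underside when lying flat (7 mm from its middle).
- block7: One of eight alike glue blocks: hard, smooth, slippery off-white pillow with rounded edges, 24 x 20 x 14 mm, about 10 g, loose in the tray. Origin: centre of its underside when lying flat (7 mm from its middle).
- pot: Cast glue pot fixed to the bed: box 150 x 150 mm, 140 high, walls 13 thick; square mouth 124 x 124 mm on top, below it a funnel down to a floor 52 mm above the bed. Foot plate 190 (x) by 170 mm (y). Origin: centre of its underside, z up; its -x side, towards the robot, carries the lid's hinge.
- pot_core (a point): Point inside the pot on its upright centre line, 75 mm above the bed; poured blocks come to rest within about 60 mm of it.
- lid (a joint): Pot lid: steel plate 148 x 144 x 5 mm hinged along the pot's -x rim. 0 rad = shut, level on the rim; grows as it opens up and back towards the robot; 1.57 = upright, stop at 2.0. Starts open at 1.55 to 1.9. A stiff hinge (0.27 N m) holds it where it is left; 2 to 4 N near the free edge move it. A knob 32 mm wide, 28 high stands on its outer face, 115 mm from the hinge.
- lid_hinge (a point): Middle of the lid's hinge line, at the pot's -x rim, 140 mm above the bed; the hinge line runs along the pot's y.
- lid_edge (a point): Middle of the lid's free edge, on its outer face, 150 mm from the hinge line; it moves with the lid.
- mat: Black rubber mat, fixed, 260 (x) x 110 (y) x 4 mm: the scoop's place. Origin: centre of its underside, x along its length.
- roller: Bystander: spare steel pressure roller standing on end, 42 mm diameter, 68 mm high with its stub, 0.55 kg, loose. Origin: centre of its underside.
- oil: Bystander: white plastic oil bottle, 48 mm diameter, 130 mm high, loose, standing. Origin: centre of its underside.
- spanner: Bystander: steel spanner lying flat, 140 mm long, loose. Origin: under its middle.
- guide_bar: Fixed round aluminium guide bar, 20 mm diameter, running along y at 150 mm above the bed from one white post to the other (posts 50 mm square, 200 mm high, at y = -560 and +560 mm from the origin). Origin: on the bed under the middle of the bar. The bystanders stand in front of it.

How it is judged:
On the way:
1. the scoop is lifted clear of the tray with at least one glue block in its pan (height (world z) of scoop above 0.07 m and ((x of block0 in the frame of scoop between -0.038 and 0.042 m and y of block0 in the frame of scoop between -0.04 and 0.04 m and z of block0 in the frame of scoop between -0.004 and 0.06 m) or (x of block1 in the frame of scoop between -0.038 and 0.042 m and y of block1 in the frame of scoop between -0.04 and 0.04 m and z of block1 in the frame of scoop between -0.004 and 0.06 m) or (x of block2 in the frame of scoop between -0.038 and 0.042 m and y of block2 in the frame of scoop between -0.04 and 0.04 m and z of block2 in the frame of scoop between -0.004 and 0.06 m) or (x of block3 in the frame of scoop between -0.038 and 0.042 m and y of block3 in the frame of scoop between -0.04 and 0.04 m and z of block3 in the frame of scoop between -0.004 and 0.06 m) or (x of block4 in the frame of scoop between -0.038 and 0.042 m and y of block4 in the frame of scoop between -0.04 and 0.04 m and z of block4 in the frame of scoop between -0.004 and 0.06 m) or (x of block5 in the frame of scoop between -0.038 and 0.042 m and y of block5 in the frame of scoop between -0.04 and 0.04 m and z of block5 in the frame of scoop between -0.004 and 0.06 m) or (x of block6 in the frame of scoop between -0.038 and 0.042 m and y of block6 in the frame of scoop between -0.04 and 0.04 m and z of block6 in the frame of scoop between -0.004 and 0.06 m) or (x of block7 in the frame of scoop between -0.038 and 0.042 m and y of block7 in the frame of scoop between -0.04 and 0.04 m and z of block7 in the frame of scoop between -0.004 and 0.06 m))), for 0.2 s.
At the end, for the whole second after the job is handed in: Five or more blocks lie in the pot (within 75 mm of pot_core), the rest in the tray; lid shut (below 0.05 rad); scoop at rest, right way up on the mat (origin within 110 mm of the mat's centre along it, 35 mm across, under 12 mm above the bed; tilt under 0.12 rad) ((((distance between block0 and pot_core below 0.075 m or distance between block1 and pot_core below 0.075 m or distance between block2 and pot_core below 0.075 m or distance between block3 and pot_core below 0.075 m) and distance between each of block4, block5, block6, block7 and pot_core below 0.075 m) or ((distance between each of block0, block1 and pot_core below 0.075 m or distance between each of block0, block2 and pot_core below 0.075 m or distance between each of block0, block3 and pot_core below 0.075 m or distance between each of block1, block2 and pot_core below 0.075 m or distance between each of block1, block3 and pot_core below 0.075 m or distance between each of block2, block3 and pot_core below 0.075 m) and (distance between each of block4, block5, block6 and pot_core below 0.075 m or distance between each of block4, block5, block7 and pot_core below 0.075 m or distance between each of block4, block6, block7 and pot_core below 0.075 m or distance between each of block5, block6, block7 and pot_core below 0.075 m)) or ((distance between each of block0, block1, block2 and pot_core below 0.075 m or distance between each of block0, block1, block3 and pot_core below 0.075 m or distance between each of block0, block2, block3 and pot_core below 0.075 m or distance between each of block1, block2, block3 and pot_core below 0.075 m) and (distance between each of block4, block5 and pot_core below 0.075 m or distance between each of block4, block6 and pot_core below 0.075 m or distance between each of block4, block7 and pot_core below 0.075 m or distance between each of block5, block6 and pot_core below 0.075 m or distance between each of block5, block7 and pot_core below 0.075 m or distance between each of block6, block7 and pot_core below 0.075 m)) or (distance between each of block0, block1, block2, block3 and pot_core below 0.075 m and (distance between block4 and pot_core below 0.075 m or distance between block5 and pot_core below 0.075 m or distance between block6 and pot_core below 0.075 m or distance between block7 and pot_core below 0.075 m))) and (distance between block0 and pot_core below 0.075 m or (x of block0 in the frame of tray between -0.048 and 0.048 m and y of block0 in the frame of tray between -0.13 and 0.13 m and z of block0 in the frame of tray between -0.005 and 0.06 m)) and (distance between block1 and pot_core below 0.075 m or (x of block1 in the frame of tray between -0.048 and 0.048 m and y of block1 in the frame of tray between -0.13 and 0.13 m and z of block1 in the frame of tray between -0.005 and 0.06 m)) and (distance between block2 and pot_core below 0.075 m or (x of block2 in the frame of tray between -0.048 and 0.048 m and y of block2 in the frame of tray between -0.13 and 0.13 m and z of block2 in the frame of tray between -0.005 and 0.06 m)) and (distance between block3 and pot_core below 0.075 m or (x of block3 in the frame of tray between -0.048 and 0.048 m and y of block3 in the frame of tray between -0.13 and 0.13 m and z of block3 in the frame of tray between -0.005 and 0.06 m)) and (distance between block4 and pot_core below 0.075 m or (x of block4 in the frame of tray between -0.048 and 0.048 m and y of block4 in the frame of tray between -0.13 and 0.13 m and z of block4 in the frame of tray between -0.005 and 0.06 m)) and (distance between block5 and pot_core below 0.075 m or (x of block5 in the frame of tray between -0.048 and 0.048 m and y of block5 in the frame of tray between -0.13 and 0.13 m and z of block5 in the frame of tray between -0.005 and 0.06 m)) and (distance between block6 and pot_core below 0.075 m or (x of block6 in the frame of tray between -0.048 and 0.048 m and y of block6 in the frame of tray between -0.13 and 0.13 m and z of block6 in the frame of tray between -0.005 and 0.06 m)) and (distance between block7 and pot_core below 0.075 m or (x of block7 in the frame of tray between -0.048 and 0.048 m and y of block7 in the frame of tray between -0.13 and 0.13 m and z of block7 in the frame of tray between -0.005 and 0.06 m)) and value of joint lid below 0.05 rad and x of scoop in the frame of mat between -0.11 and 0.11 m and y of scoop in the frame of mat between -0.035 and 0.035 m and height (world z) of scoop below 0.012 m and angle between scoop's own z axis and vertical below 0.12 rad and linear speed of scoop below 0.02 m/s); the robot touches nothing.
It fails at once if the gripper's fingers touch a glue block (contact force between the fingers and block0 above 0.3 N or contact force between the fingers and block1 above 0.3 N or contact force between the fingers and block2 above 0.3 N or contact force between the fingers and block3 above 0.3 N or contact force between the fingers and block4 above 0.3 N or contact force between the fingers and block5 above 0.3 N or contact force between the fingers and block6 above 0.3 N or contact force between the fingers and block7 above 0.3 N).
It fails at once if a bystander (roller, oil bottle, spanner) is moved more than 25 mm (distance of any of roller, oil, spanner from where it was at the start of the episode above 0.025 m).
It also fails if it takes over 72 s, if anything falls off the work surface, if the arm or the gripper's body presses on something with over 40 N, if the wrist force passes 120 N, or if a joint passes its speed limit or range.

## Working session

There is one attempt and no reset: what is moved stays moved. The work goes in short steps, each a Python script; the robot and the scene stay as the last script left them, time stands still between calls to the robot, and variables do not carry over. Pictures are saved under pics/ and viewed, and the job is handed in when it is done.

```bash
ls; mkdir -p pics; python3 - <<'E'
from rig import r
import cv2,numpy as np
for n in ["scene","top","wrist"]:
    c=r.capture(n); cv2.imwrite(f"pics/{n}0.png",c["pixels"][:,:,::-1]); np.savez(f"pics/{n}0.npz",**c)
    print(n,c["camera_matrix"].tolist(),c.get("rvec"),c.get("tvec"))
s=r.read_state();print(s)
E
```

```text
pics
scene [[537.2915812614045, 0.0, 281.10870560570146], [0.0, 537.2915812614045, 209.21984083956562], [0.0, 0.0, 1.0]] [ 2.80679638 -0.17532912  0.02259314] [-0.6004214   0.11485003  1.06622187]
top [[481.07782004625426, 0.0, 286.13438414089825], [0.0, 481.07782004625426, 209.7565750679082], [0.0, 0.0, 1.0]] [ 2.12728142 -2.08905048  0.22684464] [-0.01751759  0.63556632  0.99062983]
wrist [[333.4042062778046, 0.0, 286.31493599957315], [0.0, 333.4042062778046, 203.69834595033296], [0.0, 0.0, 1.0]] None None
{'time': 0.15, 'q': array([-1.44378889e+00,  2.59177185e-01,  1.53581257e+00,  2.37865101e-05,
        1.34799579e+00, -2.02792357e-01]), 'joint_vel': array([ 0.00054437, -0.00467507, -0.00508554, -0.00198886,  0.00131521,
       -0.00082769]), 'tau': array([ 1.72618049e-03, -4.46387029e+01, -2.90819818e+01, -1.16146180e-04,
        8.15235690e-03,  8.75441970e-06]), 'tool_pos': array([ 0.17810477, -0.51996674,  0.24167247]), 'tcp_rot': array([[-9.46108930e-01, -1.53420756e-04,  3.23848528e-01],
       [-3.23848422e-01,  1.38461167e-03, -9.46107965e-01],
       [-3.03251852e-04, -9.99999030e-01, -1.35967853e-03]]), 'contact_force': array([0.4263157 , 0.17646388, 0.3939262 ]), 'moment': array([0.03869677, 0.0167711 , 0.00712897]), 'finger_gap': 0.08571318594952808}
```

View pics/scene0.png

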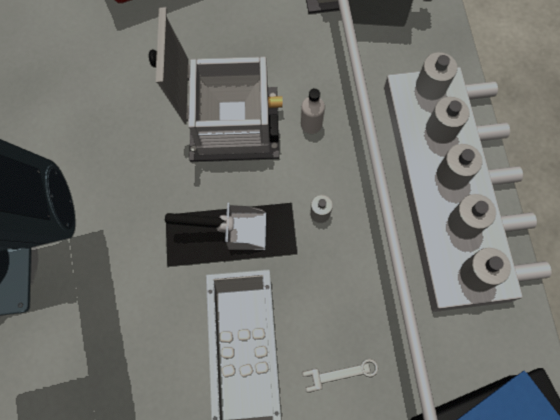

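View pics/top0.png

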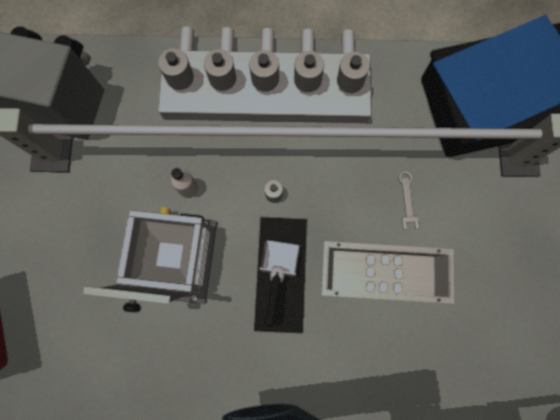

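The scene is clear: the pot is at left with its lid about upright, the mat and scoop are in the middle (handle towards the robot), and the tray is at right with 8 blocks. The spanner lies beyond the tray. Next I'll measure with enlarged crops of the top picture.

```bash
cat > h.py <<'E'
import numpy as np, cv2
from scipy.spatial.transform import Rotation as R
def unproj(c,uv,z=None):
    K=c["camera_matrix"];Rm=cv2.Rodrigues(np.asarray(c["rvec"],float))[0];t=np.asarray(c["tvec"],float).ravel()
    out=[]
    for u,v in uv:
        d=np.array([(u-K[0,2])/K[0,0],(v-K[1,2])/K[1,1],1.])
        o=-Rm.T@t; w=Rm.T@d
        if z is None: s=c["depth"][int(round(v)),int(round(u))]
        else: s=(z-o[2])/w[2]
        out.append(o+s*w)
    return np.array(out)
def crop(c,x0,y0,w,h,f,name):
    cv2.imwrite(name,cv2.resize(c["pixels"][y0:y0+h,x0:x0+w,::-1],None,fx=f,fy=f,interpolation=cv2.INTER_CUBIC))
E
python3 - <<'E'
from h import *
c=np.load("pics/top0.npz")
crop(c,70,195,150,140,5,"pics/pot0.png")
crop(c,245,205,80,140,4,"pics/scoop0.png")
crop(c,315,235,150,75,5,"pics/tray0.png")
E
```

```text
(no output)
```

View pics/pot0.png

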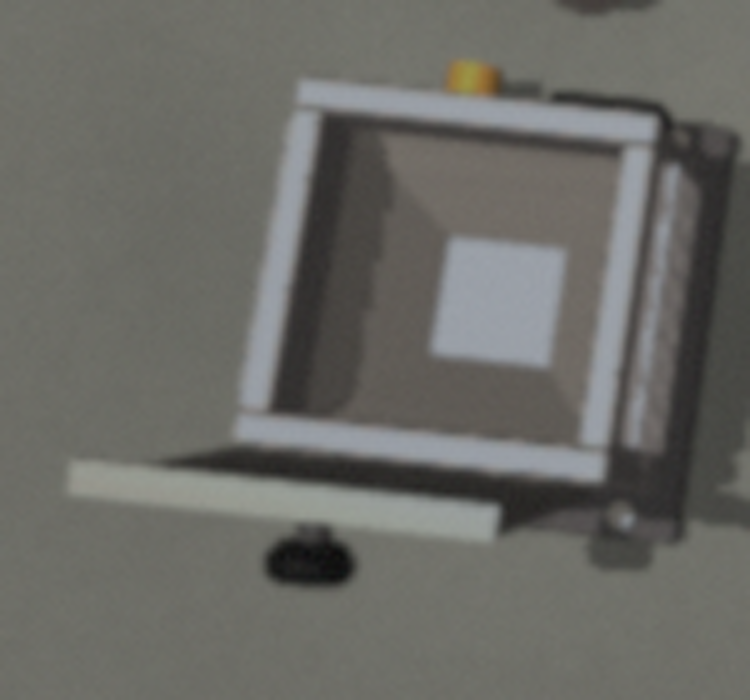

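View pics/scoop0.png

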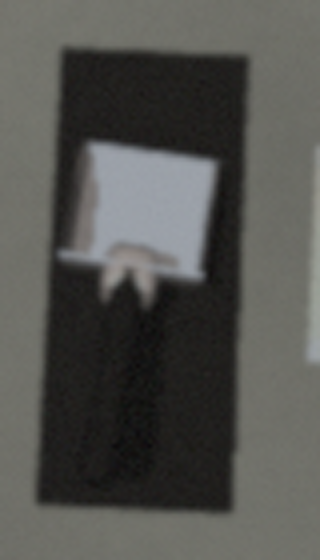

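View pics/tray0.png

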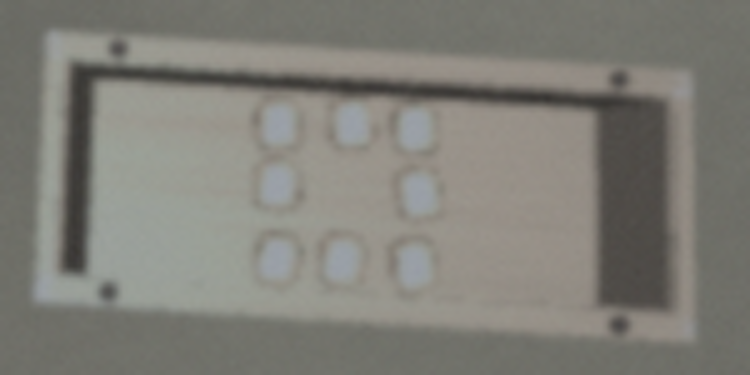

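```bash
python3 - <<'E'
from h import *
np.set_printoptions(precision=4,suppress=True)
c=np.load("pics/top0.npz")
def P(l,ox,oy,f,z): return unproj(c,[((u+.5)/f-.5+ox,(v+.5)/f-.5+oy) for u,v in l],z)
pot=P([(300,82),(660,116),(606,482),(235,440)],70,195,5,.14);print("pot\n",pot,pot.mean(0))
print("lid tip depth\n",P([(80,478),(290,495),(490,520)],70,195,5,None))
print("pot rim depth\n",P([(480,108),(270,260),(400,445),(610,300)],70,195,5,None))
mat=P([(62,50),(248,57),(232,512),(38,502)],245,205,4,.004);print("mat\n",mat,mat.mean(0))
lip=P([(88,142),(218,158)],245,205,4,.006);back=P([(60,255),(205,275)],245,205,4,.062);print("scoop lip,back\n",lip,back)
tr=P([(47,32),(692,70),(694,340),(35,300)],315,235,5,.052);print("tray\n",tr,tr.mean(0))
b=P([(278,125),(352,125),(414,130),(277,187),(419,192),(277,260),(342,260),(414,265)],315,235,5,.017);print("blocks\n",b,b.mean(0))
fl=P([(597,105),(600,305),(90,85),(85,270)],315,235,5,.003);print("floor right/left",fl)
for n,uv in dict(roller=(274,190),oil=(178,175),spanner1=(406,177),spanner2=(410,222)).items(): print(n,unproj(c,[uv],None))
print(unproj(c,[(60,129),(500,132)],None))
E
```

```text
pot
 [[0.6117 0.3141 0.14  ]
 [0.6002 0.1661 0.14  ]
 [0.4525 0.1792 0.14  ]
 [0.4663 0.3272 0.14  ]] [0.5327 0.2467 0.14  ]
lid tip depth
 [[0.444  0.3246 0.2923]
 [0.4398 0.2548 0.2908]
 [0.4328 0.1877 0.2907]]
pot rim depth
 [[0.602  0.2395 0.1409]
 [0.538  0.3192 0.1418]
 [0.4655 0.2619 0.1393]
 [0.5242 0.1814 0.143 ]]
mat
 [[ 0.6311  0.0544  0.004 ]
 [ 0.6289 -0.054   0.004 ]
 [ 0.3719 -0.0474  0.004 ]
 [ 0.3754  0.0602  0.004 ]] [0.5019 0.0033 0.004 ]
scoop lip,back
 [[ 0.577   0.0378  0.006 ]
 [ 0.5691 -0.0372  0.006 ]] [[ 0.5067  0.0489  0.062 ]
 [ 0.4974 -0.0295  0.062 ]]
tray
 [[ 0.5704 -0.0907  0.052 ]
 [ 0.5587 -0.3744  0.052 ]
 [ 0.4419 -0.3688  0.052 ]
 [ 0.4538 -0.0857  0.052 ]] [ 0.5062 -0.2299  0.052 ]
blocks
 [[ 0.5352 -0.198   0.017 ]
 [ 0.5358 -0.2314  0.017 ]
 [ 0.534  -0.2594  0.017 ]
 [ 0.5072 -0.197   0.017 ]
 [ 0.5062 -0.2608  0.017 ]
 [ 0.4748 -0.1963  0.017 ]
 [ 0.4753 -0.2254  0.017 ]
 [ 0.4737 -0.2575  0.017 ]] [ 0.5053 -0.2282  0.017 ]
floor right/left [[ 0.5486 -0.347   0.003 ]
 [ 0.4581 -0.344   0.003 ]
 [ 0.5536 -0.1144  0.003 ]
 [ 0.4696 -0.1119  0.003 ]]
roller [[0.6799 0.0217 0.0694]]
oil [[0.6931 0.2226 0.1297]]
spanner1 [[ 0.7349 -0.2893  0.003 ]]
spanner2 [[ 0.6273 -0.2963 -0.0029]]
[[ 0.7806  0.4692  0.1563]
 [ 0.7906 -0.4494  0.1576]]
```

```bash
cat >> h.py <<'E'
D=np.pi/180
TRAY=np.array([0.506,-0.230]); TYAW=-0.042
POT=np.array([0.5327,0.2467]); PYAW=-0.09
MAT=np.array([0.502,0.003]); MYAW=-0.025
A=15*D; SG=1; GUP=0.002   # lean-back, tool z sign, grasp shift up the tool axis
def grip_T(a=None,sg=None):
    a=A if a is None else a; sg=SG if sg is None else sg
    y=np.array([np.sin(a),0,-np.cos(a)]); z=np.array([0,sg,0.]); x=np.cross(y,z)
    Rg=np.column_stack([x,y,z]); p=np.array([-.076,0,.058])+y*(.008-GUP)
    return p,Rg
def scoopR(yaw,pitch): return R.from_euler('ZY',[yaw,pitch]).as_matrix()
def tcp(pt,yaw,pitch,ref=(0.036,0,0),a=None,sg=None):
    """TCP pose that puts scoop-frame point ref at world pt"""
    Rs=scoopR(yaw,pitch); p,Rg=grip_T(a,sg)
    return np.asarray(pt)+Rs@(p-np.asarray(ref)), Rs@Rg
def tray_pt(s,h,x=0): 
    c,n=np.cos(TYAW),np.sin(TYAW); return np.array([TRAY[0]+c*x-n*s,TRAY[1]+n*x+c*s,h])
def pot_pt(x,y,h):
    c,n=np.cos(PYAW),np.sin(PYAW); return np.array([POT[0]+c*x-n*y,POT[1]+n*x+c*y,h])
E
python3 - <<'E'
from rig import r
from h import *
np.set_printoptions(precision=2,suppress=True)
ty=TYAW+np.pi/2
for a in (0,15*D,30*D):
  for sg in (1,-1):
    print("a",a/D,sg)
    for n,args in dict(mat=((0.5375,0.005,0.004),-0.11,0,(0,0,0)),enter=(tray_pt(-.058,.004),ty,35*D),far=(tray_pt(.113,.004),ty,4*D),tip=(tray_pt(.12,.04),ty,-20*D),
        carry=(tray_pt(.1,.2),ty,-20*D),pre=(pot_pt(0,-.05,.25),ty,-20*D),pour30=(pot_pt(0,0,.15),ty,30*D),pour55=(pot_pt(0,0.,.15),ty,55*D),pour70=(pot_pt(0,0.,.15),ty,70*D)).items():
      p,Ro=tcp(*args,a=a,sg=sg); q=r.solve_ik(p,Ro); print(n,p,q)
E
```

```text
a 0.0 1
mat [0.46 0.01 0.06] [-0.21  0.33  1.97 -0.    0.84 -1.67]
enter [ 0.5  -0.35  0.11] [-0.5   0.44  1.81 -0.82  0.78 -3.03]
far [ 0.51 -0.23  0.06] [-0.58  0.44  1.77 -0.08  0.91  2.65]
tip [ 0.51 -0.23  0.05] [-0.79  0.57  1.62  0.27  1.2   2.26]
carry [ 0.51 -0.25  0.21] [-0.82  0.42  1.43  0.25  1.54  2.33]
pre [0.52 0.07 0.26] [-0.3   0.21  1.61  0.34  1.43  2.82]
pour30 [0.53 0.18 0.25] [ 0.4   0.44  1.36 -0.47  1.58 -2.65]
pour55 [0.53 0.23 0.27] [ 0.6   0.68  1.14 -0.77  1.9  -2.53]
pour70 [0.53 0.26 0.27] [ 0.67  0.85  1.03 -0.95  2.08 -2.54]
a 0.0 -1
mat [0.46 0.01 0.06] [-0.21  0.33  1.97 -0.    0.84  1.47]
enter [ 0.5  -0.35  0.11] [-0.5   0.44  1.81 -0.82  0.78  0.11]
far [ 0.51 -0.23  0.06] [-0.58  0.44  1.77 -0.08  0.91 -0.49]
tip [ 0.51 -0.23  0.05] [-0.79  0.57  1.62  0.27  1.2  -0.88]
carry [ 0.51 -0.25  0.21] [-0.82  0.42  1.43  0.25  1.54 -0.81]
pre [0.52 0.07 0.26] [-0.3   0.21  1.61  0.34  1.43 -0.32]
pour30 [0.53 0.18 0.25] [ 0.4   0.44  1.36 -0.47  1.58  0.5 ]
pour55 [0.53 0.23 0.27] [ 0.6   0.68  1.14 -0.77  1.9   0.61]
pour70 [0.53 0.26 0.27] [ 0.67  0
[... 1580 characters left out ...]
0.27  1.5  -0.    1.37 -2.97]
pour55 [0.53 0.23 0.27] [ 0.44  0.45  1.27 -0.39  1.63 -2.65]
pour70 [0.53 0.26 0.27] [ 0.57  0.61  1.12 -0.57  1.82 -2.55]
a 29.999999999999996 -1
mat [0.46 0.01 0.06] None
enter [ 0.5  -0.35  0.11] [-0.75  0.45  1.6  -0.08  1.03 -0.67]
far [ 0.51 -0.22  0.06] [-0.82  0.59  1.59  0.33  1.31 -0.92]
tip [ 0.51 -0.23  0.05] [-0.94  0.83  1.41  0.5   1.64 -1.06]
carry [ 0.51 -0.25  0.21] [-0.96  0.66  1.28  0.52  1.91 -0.93]
pre [0.52 0.08 0.26] [-0.55  0.34  1.69  0.73  1.62 -0.67]
pour30 [0.53 0.18 0.25] [ 0.13  0.27  1.5  -0.    1.37  0.17]
pour55 [0.53 0.23 0.27] [ 0.44  0.45  1.27 -0.39  1.63  0.49]
pour70 [0.53 0.26 0.27] [ 0.57  0.61  1.12 -0.57  1.82  0.59]
```

```bash
sed -i 's/^A=15\*D; SG=1;/A=10*D; SG=-1;/' h.py; python3 - <<'E'
from rig import r
from h import *
np.set_printoptions(precision=3,suppress=True)
p,Ro=tcp((0.5375,0.005,0.004),-0.11,0,(0,0,0))
print(p, r.solve_ik(p-Ro[:,1]*.09,Ro), r.solve_ik(p,Ro))
r.movep(p-Ro[:,1]*.09,Ro)
s=r.read_state();np.savez("pics/wpose.npz",p=s["tool_pos"],R=s["tcp_rot"])
c=r.capture("wrist");cv2.imwrite("pics/w1.png",c["pixels"][:,:,::-1]);np.savez("pics/w1.npz",**c)
print(s["time"],s["tool_pos"])
E
```

```text
[0.463 0.013 0.056] [-0.234  0.074  2.041  0.028  0.854  1.43 ] [-0.229  0.25   2.112  0.036  0.606  1.424]
2.325 [0.448 0.014 0.145]
```

View pics/w1.png

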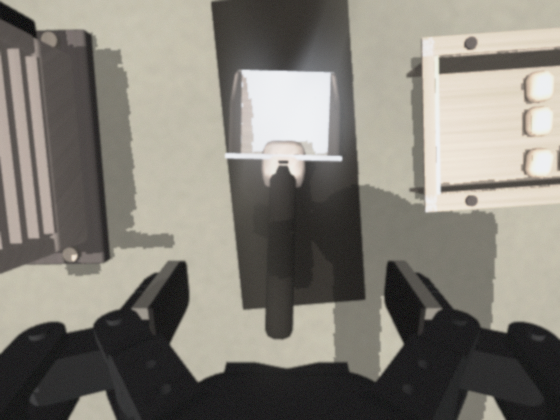

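The wrist view shows the handle centred between the jaws (columns 268–295, jaw centre about 287) and running straight up the image. I'll descend and grip.

```bash
python3 - <<'E'
from rig import r
from h import *
np.set_printoptions(precision=3,suppress=True)
p,Ro=tcp((0.5375,0.005,0.004),-0.11,0,(0,0,0))
print(r.move_linear(p,Ro,v=.1,max_force=8))
r.gripper_close(90)
s=r.read_state();print(s["time"],s["finger_gap"],s["contact_force"],s["tool_pos"])
r.move_linear(p+[0,0,.12],Ro,v=.15)
s=r.read_state();print(s["time"],s["finger_gap"],s["contact_force"],s["moment"])
c=r.capture("wrist");cv2.imwrite("pics/w2.png",c["pixels"][:,:,::-1]);np.savez("pics/w2.npz",**c)
c=r.capture("scene");crop(c,140,150,200,150,4,"pics/s2.png");np.savez("pics/s2.npz",**c)
E
```

```text
False
4.0583 0.016706299294417245 [-2.256  0.02   4.933] [0.463 0.013 0.056]
5.0083 0.01685431081062369 [ 0.686 -0.182 -1.492] [0.037 0.233 0.051]
```

View pics/w2.png

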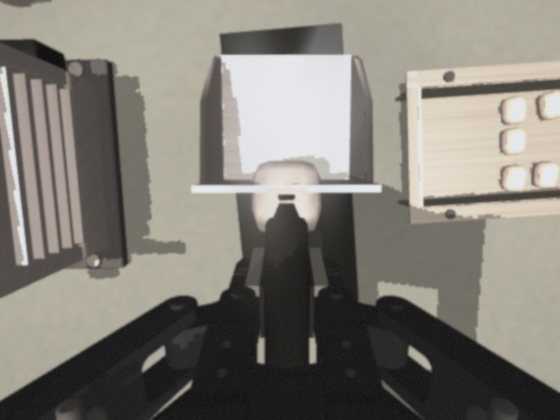

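View pics/s2.png

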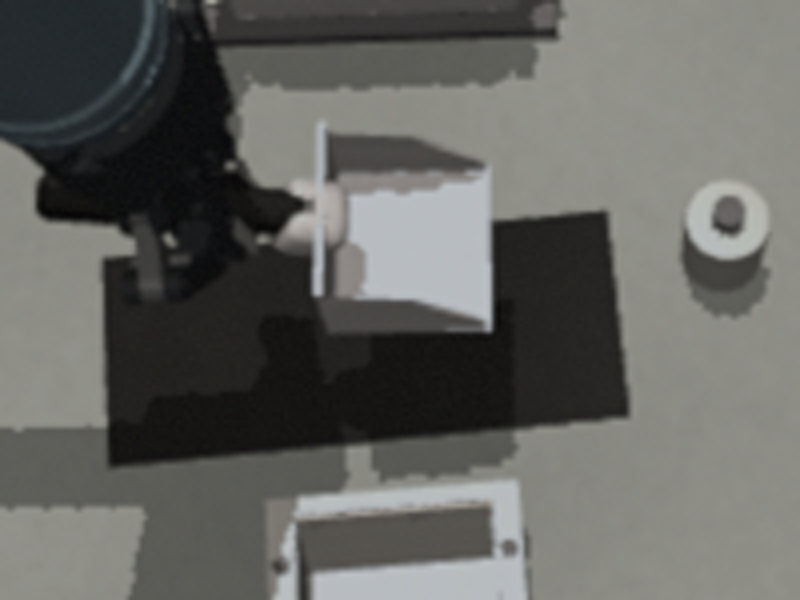

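The scoop is held, symmetric in the wrist view (lip at columns 220–352, row 56). I'll fit the pan floor plane from the wrist depth to get its true attitude in the grip.

```bash
python3 - <<'E'
from h import *
np.set_printoptions(precision=4,suppress=True)
c=np.load("pics/w2.npz");K=c["camera_matrix"];T=c["T_tool_cam"]
def pts(u,v,d): 
    P=np.stack([(u-K[0,2])/K[0,0]*d,(v-K[1,2])/K[1,1]*d,d],-1); return P@T[:3,:3].T+T[:3,3]
p,Rg=grip_T()
vv,uu=np.mgrid[70:150,250:335]
d=c["depth"][vv,uu]; P=pts(uu[d>0],vv[d>0],d[d>0])
S=P@Rg.T+p   # expected scoop frame
print(S.min(0),S.max(0))
A=np.c_[S[:,:2],np.ones(len(S))]; k,res,_,_=np.linalg.lstsq(A,S[:,2],rcond=None); print("z=ax+by+c",k,"resid",(A@k-S[:,2]).std())
# lip & back wall edges: ray ∩ planes
def ray(u,v,z):
    d1=pts(np.array([u]),np.array([v]),np.array([.1]))[0]@Rg.T+p; o=T[:3,3]@Rg.T+p; w=d1-o; return o+w*(z-o[2])/w[2]
for u,v,z in [(220,55,.0015),(352,55,.0015),(192,188,.058),(381,188,.058)]: print(ray(u,v,z))
E
```

```text
[-0.018  -0.0288 -0.    ] [0.0261 0.0194 0.0048]
z=ax+by+c [-0.0061 -0.0005  0.0024] resid 0.0006576913164622476
[0.0337 0.0355 0.0015]
[ 0.0338 -0.038   0.0015]
[-0.0364  0.0374  0.058 ]
[-0.0363 -0.0406  0.058 ]
```

```bash
python3 - <<'E'
from h import *
# clearance of handle underside, fingertips, pan underside from start end wall (s from -115@3 to -131@52, outer -142@52)
def chk(s,p,a=A):
    y=np.array([np.sin(a),-np.cos(a)]); x=np.array([np.cos(a),np.sin(a)])
    g=np.array([-76,58.])
    body=[(-35-36-t*np.cos(15*D)-12*np.sin(15*D),47+t*np.sin(15*D)-12*np.cos(15*D)) for t in range(0,121,3)]
    tips=[tuple(g-[36,0]+y*(19-2)+x*w) for w in (-12,-6,0,6,12)]
    pan=[(-x_,0) for x_ in range(0,73,3)]+[(-73,z) for z in range(0,59,3)]
    out=[]
    for nm,L in (("handle",body),("tips",tips),("pan",pan)):
        m=99
        for X,Z in L:
            S=s+X*np.cos(p)+Z*np.sin(p); H=3-X*np.sin(p)+Z*np.cos(p)
            # distance-ish: above wall or inside of it
            inner=S-(-115-(H-3)*np.tan(18*D)) if H<52 else 99
            if S<-131-2 or H<52:
                pass
            if H<52: m=min(m,inner)
            elif -142<S<-131: m=min(m,H-52)
        out.append((nm,round(m,1)))
    return out
for s,p in [(-58,35),(-50,33),(-40,30),(-30,26),(-20,22),(-10,17),(0,12),(10,7),(20,4),(30,4)]: print(s,p,chk(s,p*D))
E
```

```text
-58 35 [('handle', np.float64(61.6)), ('tips', np.float64(52.4)), ('pan', np.float64(10.8))]
-50 33 [('handle', np.float64(63.4)), ('tips', 99), ('pan', np.float64(16.7))]
-40 30 [('handle', np.float64(63.3)), ('tips', 99), ('pan', np.float64(23.6))]
-30 26 [('handle', np.float64(60.6)), ('tips', 99), ('pan', np.float64(29.8))]
-20 22 [('handle', np.float64(54.9)), ('tips', 99), ('pan', np.float64(36.2))]
-10 17 [('handle', np.float64(44.7)), ('tips', 99), ('pan', np.float64(42.1))]
0 12 [('handle', np.float64(35.1)), ('tips', 99), ('pan', np.float64(48.5))]
10 7 [('handle', np.float64(24.4)), ('tips', 99), ('pan', np.float64(55.4))]
20 4 [('handle', np.float64(19.8)), ('tips', np.float64(32.6)), ('pan', np.float64(63.8))]
30 4 [('handle', np.float64(22.7)), ('tips', np.float64(42.6)), ('pan', np.float64(73.8))]
```

```bash
python3 - <<'E'
from rig import r
from h import *
np.set_printoptions(precision=3,suppress=True)
ty=TYAW+np.pi/2
go=lambda s,h,p,**k: r.move_linear(*tcp(tray_pt(s,h),ty,p*D),**k)
r.movep(*tcp(tray_pt(-.058,.12),ty,35*D))
go(-.058,.03,35,v=.15)
r.wait(.2)
print(go(-.058,-.002,35,v=.03,max_force=4)); r.wait(.2)
s=r.read_state(); q,_=tcp(tray_pt(-.058,0),ty,35*D); h=s["tool_pos"][2]-q[2]
print("h",h,s["time"],s["contact_force"],s["tool_pos"],tcp(tray_pt(-.058,0),ty,35*D)[0])
c=r.capture("top");crop(c,300,220,180,120,4,"pics/t3.png");np.savez("pics/t3.npz",**c)
c=r.capture("wrist");cv2.imwrite("pics/w3.png",c["pixels"][:,:,::-1])
E
```

```text
True
h 0.00235961804081522 8.6917 [-0.5   -1.116  5.492] [ 0.501 -0.349  0.109] [ 0.501 -0.349  0.106]
```

View pics/t3.png

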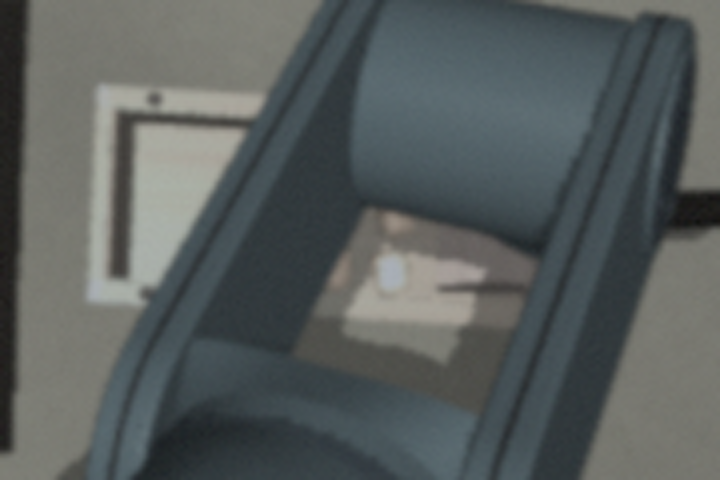

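View pics/w3.png

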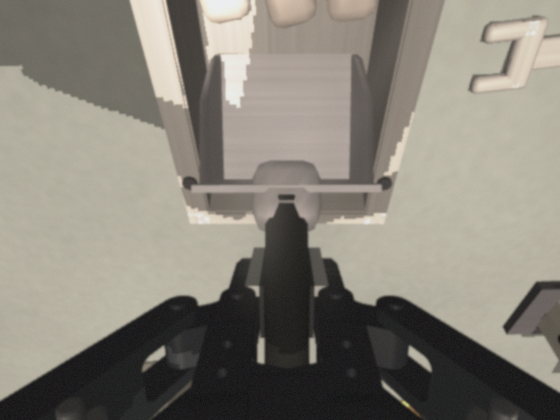

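Lip is on the tray floor (stopped at about 5 N, h = 2.4 mm), with even gaps on both sides and the first row of three blocks just ahead (row ~10). Now I'll push forward while levelling.

```bash
cat > scoop1.py <<'E'
from rig import r
from h import *
np.set_printoptions(precision=3,suppress=True)
ty=TYAW+np.pi/2
go=lambda s,h,p,**k: r.move_linear(*tcp(tray_pt(s,h),ty,p*D),**k)
h=.0024
for s,p in [(-.045,31),(-.03,26),(-.01,17),(.01,8),(.02,4)]:
    st=go(s,h,p,v=.06,max_force=25); f=r.read_state(); print(s,st,f["contact_force"],f["time"])
    if st: break
E
python3 scoop1.py; python3 - <<'E'
from rig import r
from h import *
c=r.capture("wrist");cv2.imwrite("pics/w4.png",c["pixels"][:,:,::-1])
E
```

```text
-0.045 False [1.29  0.275 3.286] 9.05
-0.03 False [1.539 0.632 4.275] 9.35
-0.01 False [0.624 0.816 5.486] 9.7417
0.01 False [-0.124 -1.237  5.434] 10.1833
0.02 False [0.49  0.535 4.514] 10.4833
```

View pics/w4.png

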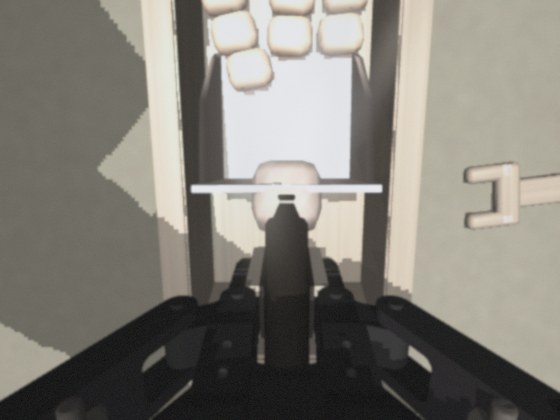

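All blocks are bunched ahead of the lip in three columns, with one already in the pan at (250,68). I'll keep pushing to the far wall.

```bash
python3 - <<'E'
from rig import r
from h import *
np.set_printoptions(precision=3,suppress=True)
ty=TYAW+np.pi/2
go=lambda s,h,p,**k: r.move_linear(*tcp(tray_pt(s,h),ty,p*D),**k)
h=.0024
for s in (.04,.06,.08,.095,.110):
    st=go(s,h,4,v=.06,max_force=18); f=r.read_state(); print(s,st,f["contact_force"],f["time"])
    if st: break
q=f["tool_pos"]-tcp(tray_pt(s,h),ty,4*D)[0]; print(q)
c=r.capture("wrist");cv2.imwrite("pics/w5.png",c["pixels"][:,:,::-1])
E
```

```text
0.04 False [ 1.116 -0.811  4.366] 11.0167
0.06 False [ 0.077 -1.651  5.271] 11.5
0.08 False [ 0.774 -0.567  5.526] 11.9833
0.095 False [ 1.121 -1.486  4.696] 12.3833
0.11 False [ 0.153 -4.161  6.418] 12.7833
[ 0.    -0.001  0.   ]
```

View pics/w5.png

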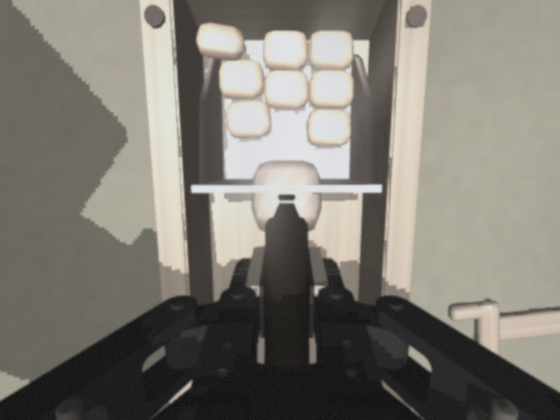

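Seven blocks are in the pan and one, at (220,40), straddles the left side at the lip. I'll tilt the nose up along the wall, lift slowly inside the tray, and inspect.

```bash
python3 - <<'E'
from rig import r
from h import *
np.set_printoptions(precision=3,suppress=True)
ty=TYAW+np.pi/2
go=lambda s,h,p,**k: r.move_linear(*tcp(tray_pt(s,h),ty,p*D),**k)
for s,h,p in [(.110,.005,0),(.111,.015,-7),(.111,.025,-14),(.108,.050,-19)]:
    st=go(s,h,p,v=.05,max_force=25); f=r.read_state(); print(s,st,f["contact_force"],f["time"])
    if st: break
r.wait(.3)
c=r.capture("wrist");cv2.imwrite("pics/w6.png",c["pixels"][:,:,::-1])
c=r.capture("scene");crop(c,160,240,180,150,4,"pics/s6.png")
E
```

```text
0.11 False [ 0.475 -0.605 -2.079] 13.1083
0.111 False [-0.9    0.823 -3.181] 13.3833
0.111 False [-0.463 -3.531 -2.11 ] 13.6583
0.108 False [ 0.65   0.275 -2.12 ] 14.1083
```

View pics/w6.png

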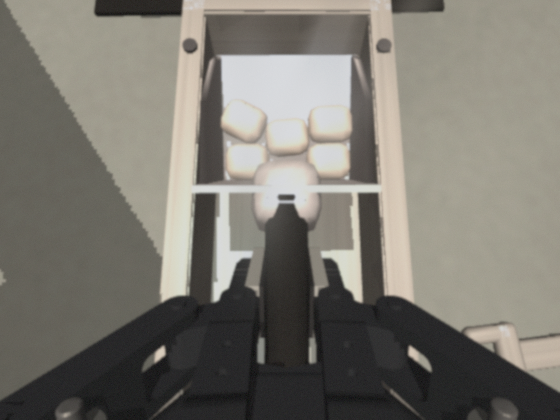

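View pics/s6.png

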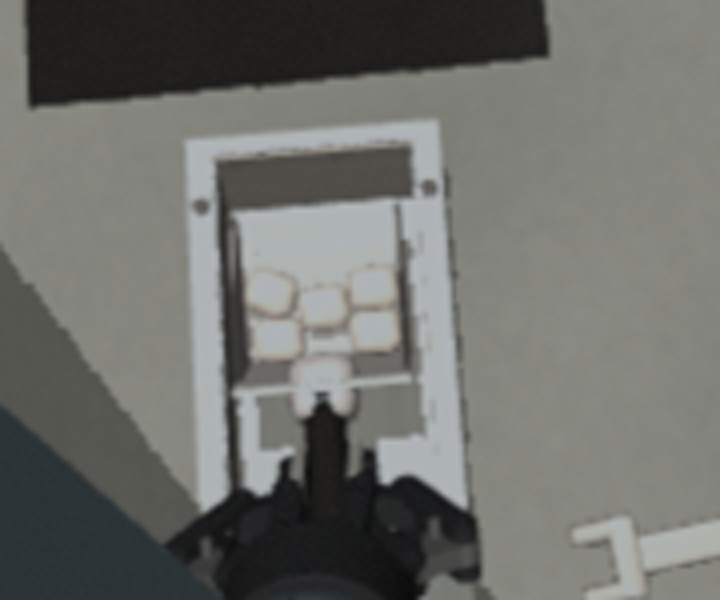

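Five blocks are plainly in the pan: (243,120), (286,135), (330,123), (245,160) and (330,160). There may be more behind the handle boss, and none are on the rims. I'll lift clear and check the tray.

```bash
python3 - <<'E'
from rig import r
from h import *
np.set_printoptions(precision=3,suppress=True)
ty=TYAW+np.pi/2
go=lambda s,h,p,**k: r.move_linear(*tcp(tray_pt(s,h),ty,p*D),**k)
go(.106,.1,-22,v=.1); go(.106,.2,-22,v=.12)
py=PYAW+np.pi/2
r.move_linear(*tcp(pot_pt(.006,-.16,.245),py,-22*D),v=.12)
r.wait(.2)
f=r.read_state(); print(f["contact_force"],f["time"])
c=r.capture("wrist");cv2.imwrite("pics/w7.png",c["pixels"][:,:,::-1])
c=r.capture("scene");cv2.imwrite("pics/s7.png",c["pixels"][:,:,::-1])
c=r.capture("top");cv2.imwrite("pics/t7.png",c["pixels"][:,:,::-1])
E
```

```text
[ 1.017  0.28  -3.109] 18.225
```

View pics/w7.png

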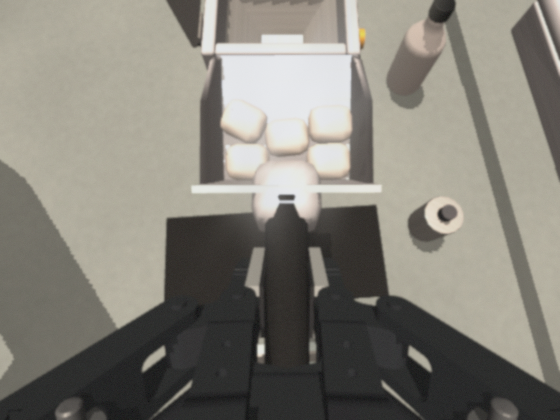

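View pics/s7.png

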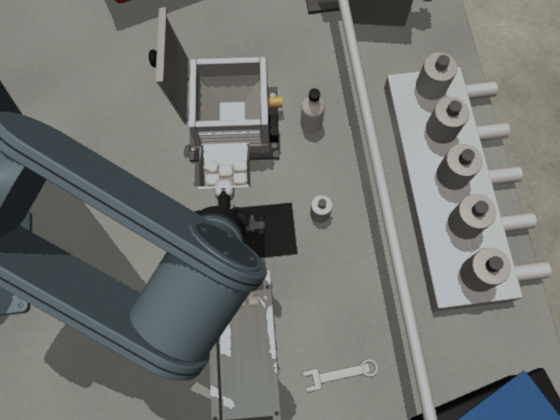

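View pics/t7.png

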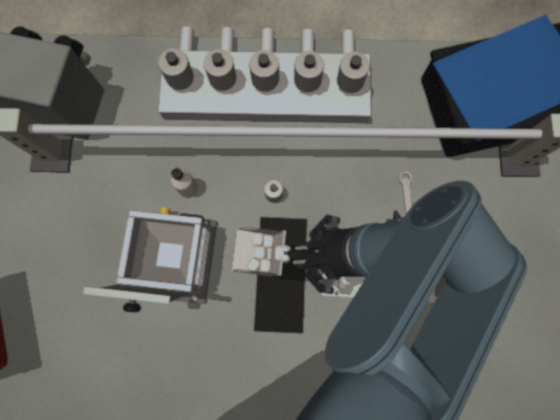

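```bash
python3 - <<'E'
from rig import r
from h import *
np.set_printoptions(precision=3,suppress=True)
c=r.capture("top")
print(unproj(c,[(430,210),(360,330),(480,280),(400,290),(340,250),(370,380),(440,350)]))
print(r.read_state()["q"])
py=PYAW+np.pi/2
for y,h,p in [(-.05,.245,-22),(-.03,.20,-5),(-.01,.16,15),(0.0,.15,35),(0.005,.145,55)]:
    P=tcp(pot_pt(.006,y,h),py,p*D); print(y,p,P[0],r.solve_ik(*P))
E
```

```text
[[ 0.529 -0.17   0.571]
 [ 0.397 -0.08   0.625]
 [ 0.452 -0.225  0.561]
 [ 0.436 -0.12   0.625]
 [ 0.504 -0.087  0.402]
 [ 0.355 -0.084  0.657]
 [ 0.376 -0.177  0.561]]
[-0.616  0.277  1.619  0.476  1.553 -0.61 ]
-0.05 -22 [0.523 0.074 0.252] [-0.423  0.235  1.675  0.529  1.451 -0.457]
-0.03 -5 [0.526 0.102 0.242] [-0.19   0.209  1.629  0.268  1.338 -0.167]
-0.01 15 [0.529 0.143 0.239] [ 0.114  0.278  1.52  -0.087  1.362  0.223]
0.0 35 [0.533 0.185 0.256] [ 0.369  0.428  1.335 -0.389  1.581  0.495]
0.005 55 [0.537 0.23  0.266] [ 0.549  0.636  1.133 -0.631  1.848  0.613]
```

```bash
cat > pour.py <<'E'
from rig import r
from h import *
np.set_printoptions(precision=3,suppress=True)
py=PYAW+np.pi/2
go=lambda y,h,p,**k: r.move_linear(*tcp(pot_pt(.006,y,h),py,p*D),**k)
for y,h,p,v in [(-.05,.245,-22,.12),(-.02,.19,-5,.08),(-.015,.155,12,.06),(-.01,.14,30,.05),(-.005,.135,48,.06),(0,.135,60,.06)]:
    st=go(y,h,p,v=v,max_force=20); f=r.read_state(); print(y,p,st,f["contact_force"],f["time"])
    if st: break
r.wait(.3)
c=r.capture("scene");crop(c,140,0,200,200,3,"pics/s8.png")
c=r.capture("wrist");cv2.imwrite("pics/w8.png",c["pixels"][:,:,::-1])
E
python3 pour.py
```

```text
-0.05 -22 False [-0.363 -0.342 -2.126] 19.4917
-0.02 -5 False [ 0.484 -0.329 -2.567] 20.1667
-0.015 12 False [ 0.425 -0.004 -2.36 ] 20.6917
-0.01 30 False [ 0.67  -0.018 -1.884] 21.5333
-0.005 48 False [-1.037 -0.919 -1.659] 22.3667
0 60 False [-0.042 -0.263 -1.452] 23.025
```

View pics/s8.png

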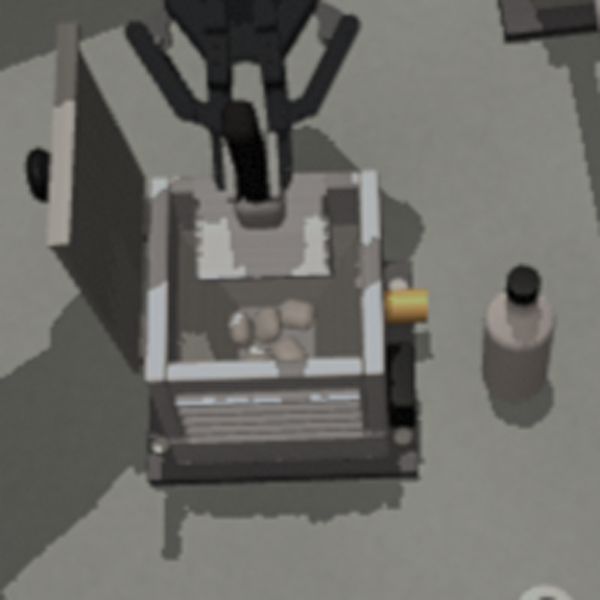

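View pics/w8.png

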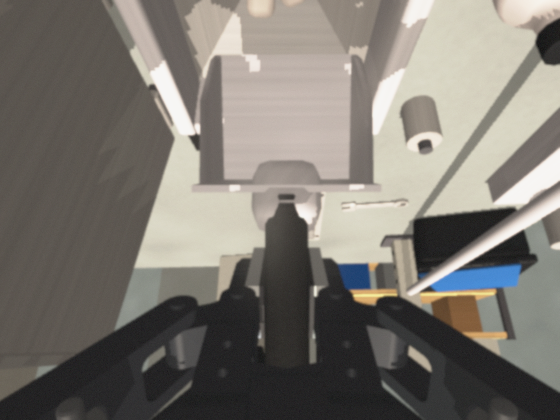

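The pan is empty and the blocks are in the pot (a cluster at (230–315, 300–355) in the crop). I'll withdraw and count in both pot and tray.

```bash
python3 - <<'E'
from rig import r
from h import *
np.set_printoptions(precision=3,suppress=True)
py=PYAW+np.pi/2
go=lambda y,h,p,**k: r.move_linear(*tcp(pot_pt(.006,y,h),py,p*D),**k)
go(-.02,.2,35,v=.15); go(-.10,.23,0,v=.18)
print(r.read_state()["time"])
c=r.capture("top");crop(c,70,195,150,140,4,"pics/t9.png");crop(c,315,235,150,75,5,"pics/t9b.png")
c=r.capture("scene");crop(c,140,30,160,150,4,"pics/s9.png");crop(c,190,250,110,160,4,"pics/s9b.png")
E
```

```text
25.0333
```

View pics/t9.png

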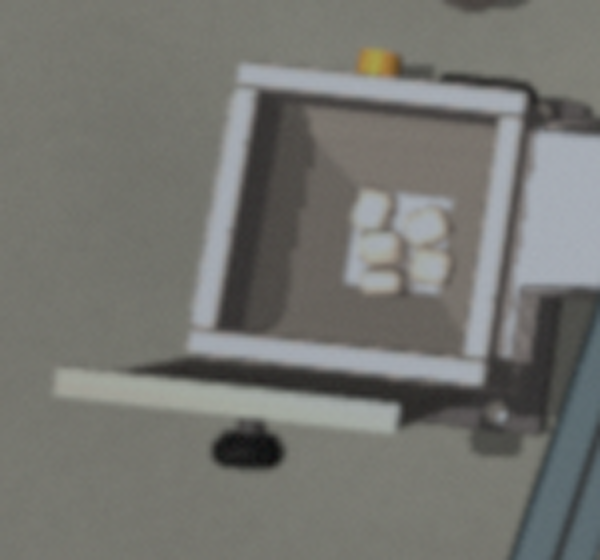

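View pics/t9b.png

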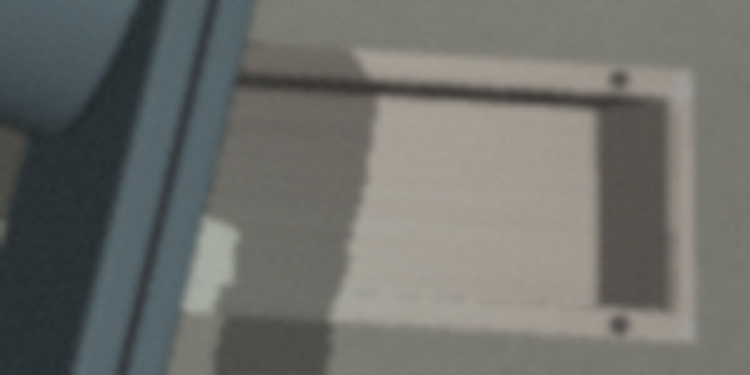

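View pics/s9.png

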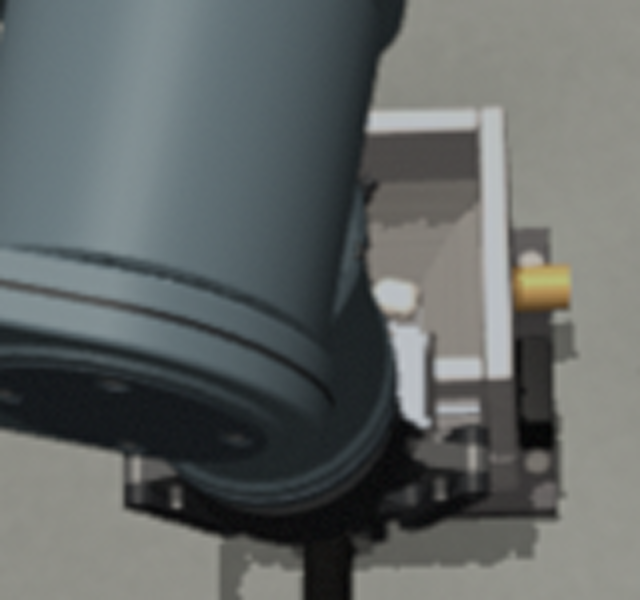

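View pics/s9b.png

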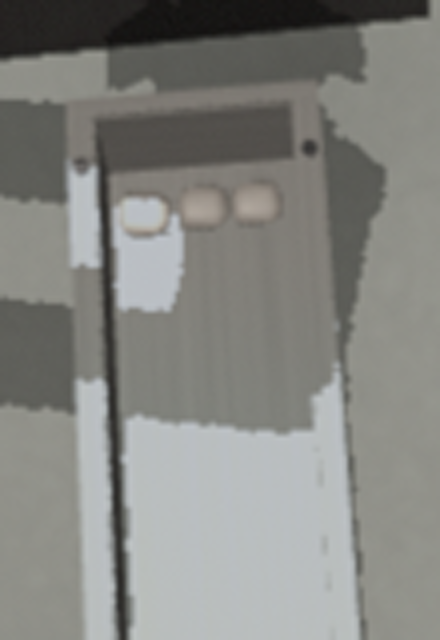

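Five blocks lie in the pot and three at the tray's +y end, so all eight are accounted for. Now the scoop goes back to the mat.

```bash
python3 - <<'E'
from rig import r
from h import *
np.set_printoptions(precision=3,suppress=True)
T=lambda z:tcp((0.535,0.003,z),-0.07,0,(0,0,0))
py=PYAW+np.pi/2
r.move_linear(*tcp(pot_pt(0,-.16,.25),py,0),v=.2)
r.movep(*T(.15)); r.move_linear(*T(.02),v=.12); r.wait(.2)
print(r.move_linear(*T(.0025),v=.03,max_force=3)); r.wait(.1)
f=r.read_state(); print(f["contact_force"],f["time"],f["tool_pos"],T(.004)[0])
r.gripper_open(); r.wait(.2)
p,Ro=T(.004); r.move_linear(f["tool_pos"]-Ro[:,1]*.13,Ro,v=.2)
print(r.read_state()["time"])
c=r.capture("wrist");cv2.imwrite("pics/w10.png",c["pixels"][:,:,::-1])
c=r.capture("scene");cv2.imwrite("pics/s10.png",c["pixels"][:,:,::-1])
E
```

```text
True
[0.027 0.287 3.777] 29.1417 [0.46  0.008 0.056] [0.46  0.008 0.056]
30.8167
```

View pics/w10.png

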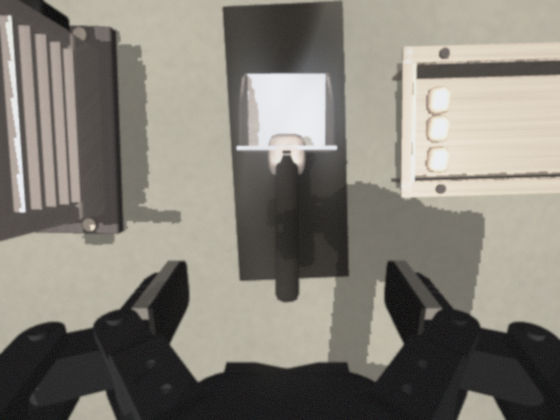

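View pics/s10.png

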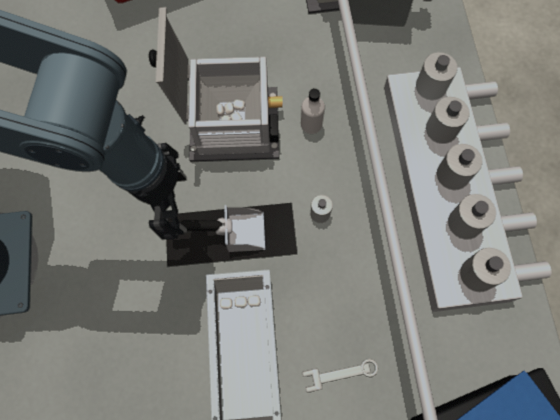

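The scoop lies flat on the mat with its nose away from the robot, three blocks sit in the tray at (438, 100/128/158), and the bystanders have not moved. Next I'll plan closing the lid with a fingertip arc beside the knob.

```bash
cat > lid.py <<'E'
from rig import r
from h import *
np.set_printoptions(precision=3,suppress=True)
def lidpose(th,rr,y,g,lean,yaw):
    # tip on outer side of lid, pot frame; g = distance of tip rectangle's nearest corner from outer face
    ap=np.array([np.sin(lean),0,-np.cos(lean)]); ap=R.from_euler('z',yaw).apply(ap)
    zz=R.from_euler('z',yaw).apply([0,-1,0]); xx=np.cross(ap,zz)
    n=np.array([-np.sin(th),0,np.cos(th)])
    ext=.011*abs(n@xx)+.015*abs(n@zz)
    T=np.array([-.075,y,.140])+rr*np.array([np.cos(th),0,np.sin(th)])+(g+.005+ext)*n
    t=T-.011*ap
    Rp=R.from_euler('z',PYAW).as_matrix()
    return Rp@t+[*POT,0], Rp@np.column_stack([xx,ap,zz])
E
python3 - <<'E'
from lid import *
for yaw in (.1,.35):
 for lean in (25*D,40*D):
  print("yaw",yaw,"lean",lean/D)
  for th,g in [(1.69,.05),(1.69,0),(1.3,0),(.9,0),(.5,0),(.2,0),(0,0)]:
    P=lidpose(th,.125,-.045,g,lean,yaw); print(th,P[0],r.solve_ik(*P))
E
```

```text
yaw 0.1 lean 25.0
1.69 [0.368 0.216 0.266] [ 0.399 -0.201  2.033 -0.204  0.912  2.053]
1.69 [0.418 0.211 0.272] [ 0.328 -0.131  1.964 -0.17   0.899  1.967]
1.3 [0.468 0.207 0.274] [ 0.272 -0.053  1.89  -0.142  0.887  1.9  ]
0.9 [0.518 0.202 0.255] [ 0.229  0.043  1.844 -0.125  0.831  1.855]
0.5 [0.556 0.199 0.216] [ 0.203  0.14   1.838 -0.121  0.737  1.836]
0.2 [0.57  0.198 0.183] [ 0.194  0.2    1.857 -0.126  0.659  1.838]
0 [0.574 0.197 0.16 ] [ 0.191  0.234  1.877 -0.135  0.604  1.846]
yaw 0.1 lean 40.0
1.69 [0.367 0.216 0.265] [ 0.527 -0.268  2.207 -0.554  0.649  2.44 ]
1.69 [0.417 0.211 0.271] [ 0.421 -0.208  2.151 -0.475  0.596  2.295]
1.3 [0.468 0.207 0.272] [ 0.338 -0.132  2.09  -0.407  0.55   2.178]
0.9 [0.518 0.202 0.252] [ 0.278 -0.029  2.055 -0.389  0.465  2.129]
0.5 [0.552 0.199 0.215] [ 0.244  0.075  2.053 -0.437  0.36   2.164]
0.2 [0.567 0.198 0.184] [ 0.232  0.146  2.07  -0.54   0.279  2.264]
0 [0.571 0.197 0.16 ] [ 0.228  0.191  2.088 -0.677  0.224  2.403]
yaw 0.35 lean 25.0
1.69 [0.365 0.215 0.266] [ 0.271 -0.253  2.07  -0.006  0.888  1.585]
1.69 [0.415 0.211 0.272] [ 0.215 -0.172  1.998  0.025  0.881  1.514]
1.3 [0.466 0.206 0.275] [ 0.171 -0.087  1.918  0.049  0.876  1.459]
0.9 [0.516 0.201 0.256] [0.138 0.016 1.868 0.07  0.825 1.413]
0.5 [0.555 0.198 0.217] [0.118 0.12  1.86  0.09  0.732 1.375]
0.2 [0.57  0.197 0.183] [0.111 0.182 1.877 0.104 0.653 1.353]
0 [0.574 0.196 0.16 ] [0.109 0.219 1.899 0.114 0.595 1.34 ]
yaw 0.35 lean 40.0
1.69 [0.364 0.214 0.264] [ 0.274 -0.378  2.269 -0.017  0.553  1.596]
1.69 [0.414 0.21  0.27 ] [ 0.197 -0.292  2.207  0.079  0.531  1.454]
1.3 [0.465 0.205 0.273] [ 0.144 -0.197  2.137  0.153  0.512  1.348]
0.9 [0.516 0.201 0.253] [ 0.107 -0.078  2.096  0.232  0.442  1.243]
0.5 [0.552 0.197 0.217] [0.087 0.036 2.09  0.336 0.342 1.119]
0.2 [0.567 0.196 0.184] [0.079 0.114 2.106 0.468 0.259 0.977]
0 [0.572 0.196 0.16 ] None
```

```bash
python3 - <<'E'
from lid import *
r.gripper_close(20)
s=r.read_state(); r.move_linear(s["tool_pos"]+np.array([-.03,.02,.09]),v=.2)
L=lambda th,g:lidpose(th,.125,-.045,g,25*D,.2)
r.movep(*L(1.69,.055)); r.wait(.1)
for th,g in [(1.69,.0)]+[(t,0) for t in (1.5,1.3,1.1,.9,.7,.5,.35,.22,.12)]:
    st=r.move_linear(*L(th,g),v=.08,max_force=15); f=r.read_state(); print(th,st,f["contact_force"],round(f["time"],2))
    if st: break
c=r.capture("top");crop(c,70,175,200,150,4,"pics/t11.png")
E
```

```text
1.69 False [-0.749 -0.012 -0.623] 34.04
1.5 False [0.282 0.395 0.405] 34.5
1.3 False [ 0.196 -0.407  0.311] 34.98
1.1 False [ 0.224 -0.449  0.058] 35.47
0.9 False [ 0.344 -0.412 -0.347] 35.96
0.7 False [-0.122  0.521  0.106] 36.45
0.5 False [-0.662 -0.734  0.139] 36.94
0.35 False [ 0.116  0.27  -0.221] 37.33
0.22 False [-0.103  0.593  0.073] 37.67
0.12 False [ 0.504 -0.177  0.403] 37.97
```

View pics/t11.png

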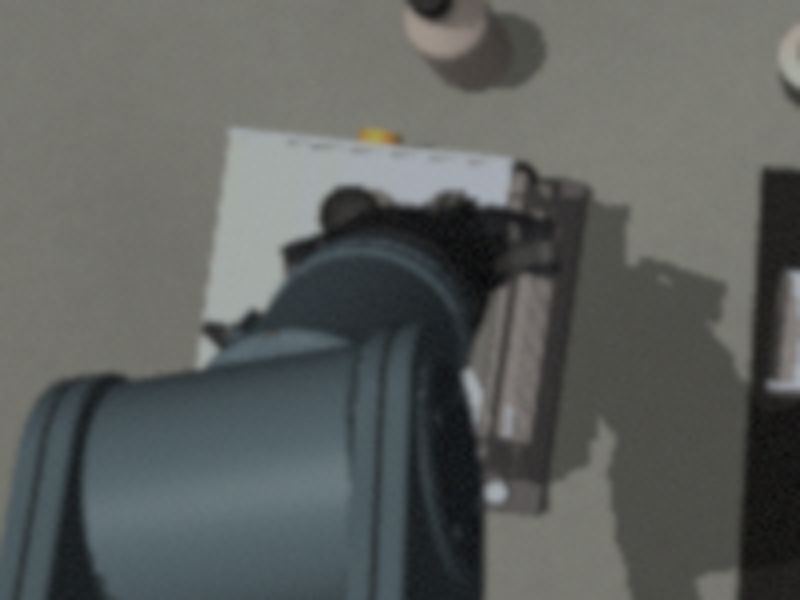

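The lid has followed down and covers the mouth, with the knob at (350,208) beside the fingers. Now press until it seats.

```bash
python3 - <<'E'
from lid import *
L=lambda th,g:lidpose(th,.125,-.045,g,25*D,.2)
P=L(0,0)
print(r.move_linear(*P,v=.04,max_force=12), r.read_state()["contact_force"])
z=r.move_linear(P[0]-[0,0,.015],P[1],v=.02,max_force=12); f=r.read_state()
print(z,f["contact_force"],f["tool_pos"]-P[0],f["time"])
s=f["tool_pos"]; r.move_linear(s+np.array([0,0,.06]),v=.12)
r.move_linear(s+np.array([-.17,-.05,.17]),v=.25)
r.move_joints([-1.0,0.0,1.6,0,1.4,0]) 
r.wait(.3)
c=r.capture("scene");cv2.imwrite("pics/s12.png",c["pixels"][:,:,::-1]);np.savez("pics/s12.npz",**c)
c=r.capture("top");cv2.imwrite("pics/t12.png",c["pixels"][:,:,::-1]);np.savez("pics/t12.npz",**c);crop(c,70,195,150,140,5,"pics/t12b.png")
print(r.read_state()["time"],r.read_state()["tool_pos"])
E
```

```text
True [-2.433 -0.986  6.216]
True [-2.475 -1.129  6.886] [ 0.  0. -0.] 38.7333
42.55 [ 0.349 -0.337  0.344]
```

View pics/s12.png

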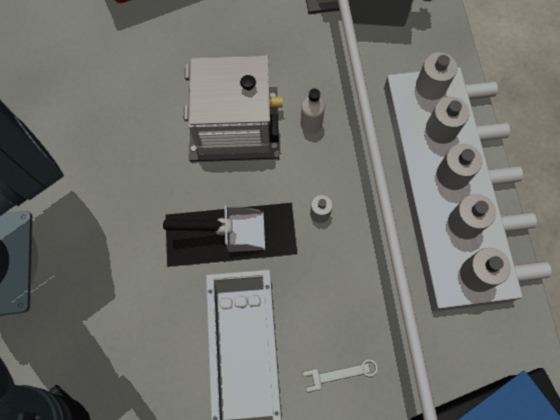

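View pics/t12.png

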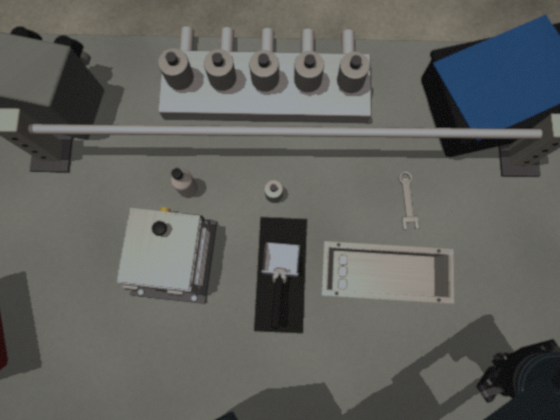

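View pics/t12b.png

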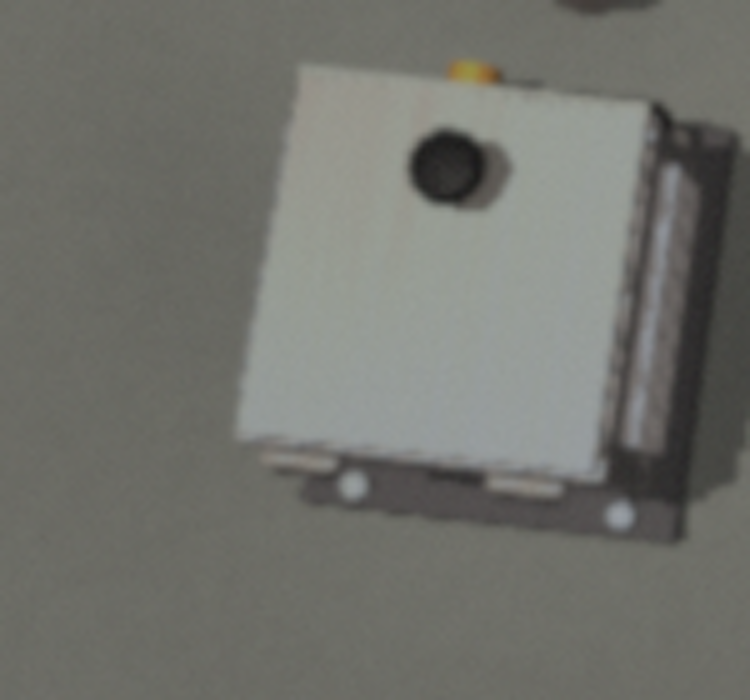

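The lid looks down, with nothing spilled and the scoop on the mat. I'll check the lid angle and scoop pose from depth.

```bash
python3 - <<'E'
from h import *
np.set_printoptions(precision=4,suppress=True)
for n,(x0,x1,y0,y1) in dict(top12=(125,190,215,285),s12=(195,262,65,118)).items():
    c=np.load("pics/%s.npz"%n.replace("top","t"))
    uv=[(u,v) for u in range(x0,x1,2) for v in range(y0,y1,2) if c["depth"][v,u]>0]
    P=unproj(c,uv); m=(P[:,2]>.12)&(P[:,2]<.165); P=P[m]
    Q=(P-[*POT,0])@R.from_euler('z',PYAW).as_matrix()
    for _ in range(3):
        A=np.c_[Q[:,:2],np.ones(len(Q))];k=np.linalg.lstsq(A,Q[:,2],rcond=None)[0];e=abs(A@k-Q[:,2]);Q=Q[e<.004]
    print(n,len(Q),"slope x,y,z0",k)
c=np.load("pics/t0.npz") if 0 else np.load("pics/top0.npz")
# bed slope as reference for depth bias
uv=[(u,v) for u in range(225,250,3) for v in range(220,330,3)];P=unproj(c,uv);A=np.c_[P[:,:2],np.ones(len(P))];print("bed ref",np.linalg.lstsq(A,P[:,2],rcond=None)[0],P[:,2].mean())
c=np.load("pics/t12.npz");crop(c,245,205,80,140,4,"pics/sc12.png")
print("scoop pan pts",unproj(c,[(275,250),(290,252),(283,262)]))
E
```

```text
top12 1053 slope x,y,z0 [-0.0003  0.001   0.1459]
s12 854 slope x,y,z0 [0.     0.0009 0.1475]
bed ref [-0.0088 -1.0224  0.1128] 0.0028357502516228616
scoop pan pts [[ 0.5539  0.0178  0.0109]
 [ 0.5505 -0.0165  0.0066]
 [ 0.5272 -0.0009  0.0073]]
```

View pics/sc12.png

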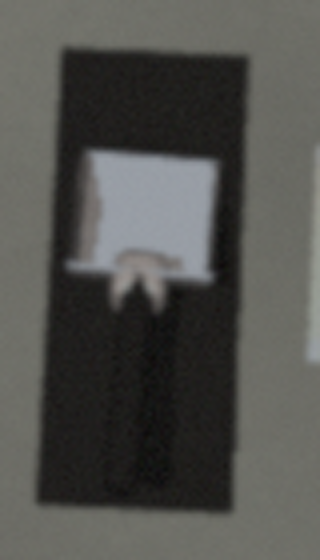

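The lid is level in both cameras (slope about 0.000 rad, top face at 146 mm) and the scoop is flat on the mat. I'm handing in.

```bash
python3 -c "
from rig import r
r.wait(.2);print(r.read_state()['time']);r.sign_off()"
```

```text
42.75
the job is handed in; nothing more can be done
```

The job was handed in at about 42.8 s of the 72 s allowed; the rig gives no verdict.

I gripped the scoop by its handle and pushed through the tray to its far end. I carried five blocks over and poured them into the pot. Then I laid the scoop back on the mat and swung the lid shut with the closed fingertips beside the knob.

- **Blocks:** I counted five in the pot before shutting the lid, and three in the tray. None showed on the bed in the final pictures.
- **Lid:** depth readings from both fixed cameras show it level, at about 0.000 rad with its top face at 146 mm.
- **Scoop:** the final picture shows it right way up on the mat. The three pan-floor depth points read 7–11 mm above the bed against about 6 mm expected. I took that as depth noise, because the scoop was lowered until it touched at its nominal height.
- **Bystanders:** roller, oil bottle and spanner look unmoved in the pictures; I did not measure their positions again.
- **Failed check:** a bed-plane fit meant as a depth reference gave a nonsense slope (its patch overlapped something else), so I did not use it.

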